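# Pack the orange routing template away and lock the toolbox

### The arm

A 6-joint arm with a two-finger parallel gripper is mounted at the origin on the work surface. World frame = base frame: x ahead of the robot, y to its left, z up, the work surface at z = 0. Lengths are in m, angles in rad, forces in N, time in s.
With the tool pointing down it reaches from about 0.3 to 0.85 m from the base axis. Payload 5.4 kg.
Tool frame: the origin (TCP) lies midway between the tips of the shut fingers; the grasp point (between the pads) lies 19 mm behind it (arm.hold_point_z is the distance from the TCP to the grasp point, in m); z points along the fingers, y is the line along which they close (so a half turn about z gives the same grasp; the last joint's range is limited). The gripper opens to 85 mm and grips with 20 to 120 N. Pads are 22 mm wide; open, the fingers measure 114 mm over their backs; the gripper's body (76 mm by 85 mm) begins 54 mm behind the grasp point. The pads swing forward as they close: fully open they stand 13 mm farther back than shut.
Start: joints at [-1.339, 0.158, 1.597, -0, 1.386, -0.21], TCP at [0.246, -0.52, 0.204] pointing down, gripper open.
Joint ranges: [-2.91, 2.91], [-0.94, 2.29], [0.18, 2.7], [-1.29, 4.43], [0.17, 2.64], [-3, 3]. Speed limits (rad/s): [2.57, 2.57, 3.14, 3.14, 3.14, 3.14].

### API

Orientations are given as a rotation vector (axis times angle).
In Python, from cell import arm, viewer gives the robot as it stands.
- The arm moves only by the tool send_rows, never from a script. Its argument "commands" is a list that holds one entry, the list of rows, each a list of 6 numbers: the shift along the tool's x, y, z in m, then the turn, a rotation vector about the tool's x, y, z in rad. In form: [[[x, y, z, wx, wy, wz], ...]]. A call has 1 to 10 rows; each row is the pose to reach, as a shift and turn from the pose commanded when the call began, along the tool's axes at that moment; what a row does not reach only later rows make up. A row lasts 1/10 s, in which the tool goes at most 50 mm and 8.59 degrees, less where a joint would pass 70% of its speed; a pose out of reach is approached as far as the arm can. A call with a gripper value outside its range is refused whole. "hand" is the opening, from 0 (shut) to 1 (fully open), set as the call begins (left out, the last holds). The fingers move at their own pace and stop on an object; "squeeze" is the grip in N (left out, the last holds). Time passes only in rows, so rows that repeat a pose let the fingers close. It gives the time, the measured TCP pose, the force, the opening and the grip force at its end, in the units of the state.
- arm.state(): the state, without advancing time (a new reading comes with each control period).
- viewer.camera(name): name is "scene" or "side" or "wrist"; returns a dict with "img" (384x512x3 uint8, blue, green, red), "z_map" (384x512 float32, m along the optical axis (not along the pixel's ray), 0 where there is no reading), "K" (3x3 intrinsics, pixels), "extrinsics" (4x4, takes a point from world to camera coordinates). Camera axes: x right, y up, looking along -z (the intrinsics and any distortion apply to the point x, -y, -z); pixel columns grow to the right and rows downward; lengths in m; the calibration is good to about 2 mm. A picture is of the moment at which its call begins.
- arm.finish_job(): hands the job in; it is judged then, once.
The state is a dict: "t": time; "joint_positions": joint angles; "dq": joint speeds; "joint_torque": joint torques, N m; "ee_pos": TCP position; "orientation": TCP orientation; "force": force on the tool from outside, world axes, zero at the start; "torque": the same for the moment, N m; "finger_gap": opening from 0.0 (shut) to 1.0 (fully open); "grip_force": force on a finger pad.
Only numpy, scipy, OpenCV 4.12 (cv2) and the standard library are available. Lean on these libraries where they do the work, as an engineer would, in place of code of your own. Each camera call takes 0.05 s, during which the arm holds its last target. There are 200 camera calls.

### The job

Draw the orange template up out of its slanted slot in the rack and lower it, standing on its bottom edge, all the way into the empty bay of the blue toolbox before letting it go. Then push the yellow lid just past upright and leave it to swing shut by its own weight, and turn the wooden button by its red knob fully across the closed lid. Leave the other templates and the clutter where they are.

Things in the scene. Friction and masses are not known exactly. Their poses are not given: they have to be found in the camera images.
- template_orange: Loose orange plastic panel with one black rectangle on each face, 10 mm thick (its x), 75 mm wide (its y), 110 mm tall (its z), 0.12 kg. Origin: centre of its bottom edge face; z points up the panel to its top edge. In the rack it stands in one of three slots, leaning 30 degrees towards the robot, 50 mm of it in the slot (slot 14 x 79 mm), the upper 60 mm free on both faces; it slides out along its own z.
- template_top (a point): Centre of the orange template's top edge, 110 mm from its origin along its z.
- rack: Fixed wooden rack, about 130 x 290 mm on the table and 85 mm high, with three slots side by side along its y, 88 mm apart, at y = -88, 0 and +88 mm. Origin: centre of its underside. Slots lean 30 degrees from vertical, tops towards the rack's -x (the robot side). Each holds one template; which one holds the orange one varies.
- template_blue: Loose blue panel with two black slots, same size and axes as the orange one, in another slot of the rack. To be left alone.
- template_white: Loose white panel with two black bars, same size and axes as the orange one, in another slot of the rack. To be left alone.
- toolbox: Fixed blue toolbox, 200 mm (x) by 160 mm (y), 130 mm high, open on top, walls and floor 6 mm. Origin: centre of its underside. An upright divider 110 mm above the floor (top at z = 116 mm, from x = -19 to -13 mm) parts it into an empty bay on the -x side (inside 75 mm in x, from -94 to -19 mm, 148 mm in y) and a filled bay on the +x side (a cork sanding block and a can). The lid's hinge runs along x on the rim at y = -80 mm, z = 130 mm; the turn button sits on the +y side.
- bay (a point): Centre of the floor of the empty bay of the toolbox, 6 mm above the toolbox's underside.
- lid_angle (a joint): Angle of the yellow lid in rad: 0 lies shut on the box, pi/2 upright, at the start 1.95 to 2.05 (leaning back, outward to the toolbox's -y; it comes to rest on its stop at 2.05). Free-swinging hinge: its weight (0.45 kg) pulls it open beyond upright and shut on this side; about 1 N at its free edge moves it.
- lid: The yellow lid, a panel 200 mm (x) by 160 mm (y) by 12 mm (z) thick. Origin: on the hinge line, at the middle of its length, on the inner face of the lid; y points from hinge to free edge, z out of its outer face.
- lid_edge (a point): Middle of the lid's free edge, 160 mm from the hinge line.
- button (a joint): Angle of the wooden turn button in rad about a vertical pivot at toolbox x = +20, y = +96 mm: 0 points to the toolbox's -x beside the box, pi/2 (stop at 1.62) points to the toolbox's -y across the lid. At the start -0.5 to 0.1. It grows counter-clockwise from above, stays where it is left (light friction, under 2 N at the knob).
- knob_top (a point): Top centre of the red round knob on the turn button: upright cylinder 20 mm across, 38 mm tall, its top 193 mm above the table, 65 mm from the pivot. The button itself is a bar 18 mm wide, 10 mm thick, its underside 145 mm above the table, 3 mm above the top face of the shut lid (142 mm).
- can: Small can, 52 mm across and 85 mm tall, standing in the filled bay of the toolbox. Origin: centre of its underside. To be left alone.
- glue: Glue bottle, 64 mm across, 170 mm tall, on the table beyond the rack and box. Origin: centre of its underside. To be left alone.
- cup: White plastic cup, 76 mm across, 100 mm tall, beyond the toolbox. Origin: centre of its underside. To be left alone.
- screwdriver: Screwdriver lying on the table between toolbox and rack. To be left alone.
- hammer: Hammer lying on the table beyond the rack. To be left alone.
- offcut: Wood offcut, 120 x 50 x 22 mm, lying on the table on the right of the robot. Origin: centre of its underside. To be left alone.
Things that resemble listed ones, but are neither listed nor needed, are in the scene too. What is meant by the template_orange is not pink, and is the smaller of those in its own colour.

How it is judged:
On the way, in this order (a step that is already met when the one before it is completed fails the run):
1. the orange template is held clear of the rack: its bottom edge is more than 100 mm above the table and the fingers grip it (height (world z) of template_orange above 0.1 m and contact force between the fingers and template_orange above 1 N), for 0.1 s.
2. the template has been lowered into the empty bay, still held: bottom edge less than 20 mm above the bay floor (x of template_orange in the frame of toolbox between -0.097 and -0.016 m and y of template_orange in the frame of toolbox between -0.075 and 0.075 m and z of template_orange in the frame of toolbox between 0 and 0.026 m and angle between template_orange's own z axis and vertical below 0.785 rad and contact force between the fingers and template_orange above 0.5 N), for 0.05 s.
3. the template stands released in the bay (x of template_orange in the frame of toolbox between -0.097 and -0.016 m and y of template_orange in the frame of toolbox between -0.075 and 0.075 m and z of template_orange in the frame of toolbox between 0 and 0.026 m and angle between template_orange's own z axis and vertical below 0.785 rad and contact force between the fingers and template_orange below 0.1 N and value of joint lid_angle above 1.6 rad), for 0.2 s.
4. the lid has swung shut (less than 0.06 rad), the button not yet turned over it (value of joint lid_angle below 0.06 rad and value of joint button below 0.5 rad), for 0.2 s.
5. the button is turned across the lid (value of joint button above 1.35 rad), for 0.1 s.
At the end, for the whole second after the job is handed in: The orange template stands at rest in the empty bay of the toolbox (its bottom edge within 20 mm of the floor, leaning less than 45 degrees), the lid is shut to within 0.06 rad and the turn button lies across it, turned at least 1.35 rad (x of template_orange in the frame of toolbox between -0.097 and -0.016 m and y of template_orange in the frame of toolbox between -0.075 and 0.075 m and z of template_orange in the frame of toolbox between 0 and 0.026 m and angle between template_orange's own z axis and vertical below 0.785 rad and linear speed of template_orange below 0.02 m/s and value of joint lid_angle below 0.06 rad and value of joint button above 1.35 rad); the robot touches nothing.
It fails at once if the robot touches the lid while it falls shut (between 1.0 and 0.1 rad) (value of joint lid_angle between 0.1 and 1 rad and contact force between any of the fingers, the arm and lid above 0.5 N).
It fails at once if another template is moved by more than 30 mm (distance of any of template_blue, template_white from where it was at the start of the episode above 0.03 m).
It fails at once if a bystander is moved by more than 40 mm (distance of any of can, glue, cup, screwdriver, hammer, offcut from where it was at the start of the episode above 0.04 m).
It also fails if it takes over 67 s, if anything falls off the work surface, if the arm or the gripper's body presses on something with over 40 N, if the wrist force passes 120 N, or if a joint passes its speed limit or range.

## Working session

There is one attempt and no reset: what is moved stays moved. The work goes in short steps, Python scripts to look and compute and a tool call to move; the robot and the scene stay as the last step left them, time stands still between calls to the robot, and variables do not carry over. Pictures are saved under pics/ and viewed, at most 10 in all, crops included, and the job is handed in when it is done.

Besides the shell and the picture viewer there is one more tool, called after ">>>" by a JSON object that holds its "api" and its "payload". send_rows: Moves the arm, as the interface text tells. Its arguments: {"type":"object","properties":{"commands":{"type":"array","items":{"type":"array","items":{"type":"array","items":{"type":"number"}}}},"hand":{"type":"number"},"squeeze":{"type":"number"}},"required":["commands"]}

```bash
mkdir -p pics; ls; cat > h.py <<'E'
import numpy as np, cv2
from scipy.spatial.transform import Rotation as R
from cell import arm, viewer
def cloud(c):
    K=c["K"];z=c["z_map"];h,w=z.shape
    u,v=np.meshgrid(np.arange(w),np.arange(h))
    p=np.stack([(u-K[0,2])/K[0,0]*z,-(v-K[1,2])/K[1,1]*z,-z],-1)
    E=np.linalg.inv(c["extrinsics"])
    return p@E[:3,:3].T+E[:3,3]
def toolrel(target_pos,target_R=None):
    s=arm.state();R0=R.from_rotvec(s["orientation"])
    d=R0.inv().apply(np.array(target_pos)-s["ee_pos"])
    w=(R0.inv()*target_R).as_rotvec() if target_R is not None else np.zeros(3)
    return np.r_[d,w]
E
python3 - <<'E'
from h import *
print(arm.state())
a=[]
for n in("scene","side"):
    c=viewer.camera(n);np.savez(f"{n}.npz",**c);cv2.imwrite(f"pics/{n}0.png",c["img"])
    print(n,c["K"],np.linalg.inv(c["extrinsics"]).round(3).tolist(),(c["z_map"]>0).mean())
E
```

```text
pics
{'t': 0.0, 'joint_positions': array([-1.33910147e+00,  1.59037929e-01,  1.59825348e+00,  1.61235605e-05,
        1.38618417e+00, -2.10084015e-01]), 'dq': array([ 0.00011814, -0.00104323,  0.0004326 ,  0.00150329,  0.00132997,
       -0.00055146]), 'joint_torque': array([-1.35837363e-04, -3.95991004e+01, -3.31431448e+01, -2.65927474e-04,
        8.47602234e-03,  3.32049046e-05]), 'ee_pos': array([ 0.24568134, -0.51915022,  0.20341255]), 'orientation': array([-3.06342505e+00, -6.87898086e-01,  7.06352080e-06]), 'force': array([-0.28240503,  0.05578924, -0.51370997]), 'torque': array([ 0.00803447, -0.01612745, -0.03323112]), 'grip_force': 0.0, 'finger_gap': 0.9991150850267974}
scene [[388.96352542   0.         260.54016071]
 [  0.         388.96352542 188.46026618]
 [  0.           0.           1.        ]] [[-0.57, -0.703, 0.426, 0.951], [0.822, -0.493, 0.286, 0.332], [0.009, 0.513, 0.858, 0.979], [0.0, 0.0, 0.0, 1.0]] 0.99615478515625
side [[418.40766517   0.         263.78926829]
 [  0.         418.40766517 191.81378423]
 [  0.           0.           1.        ]] [[0.945, 0.257, -0.201, 0.237], [-0.326, 0.72, -0.613, -0.808], [-0.013, 0.645, 0.764, 1.203], [0.0, 0.0, 0.0, 1.0]] 0.9959818522135416
```

View pics/scene0.png

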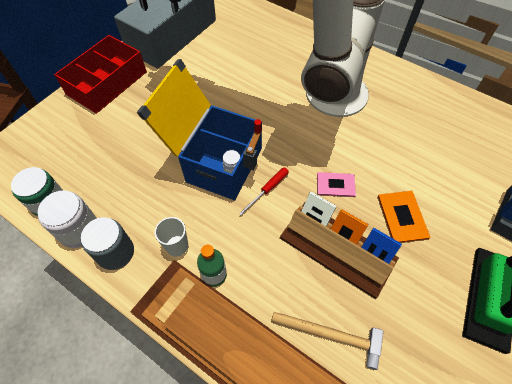

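View pics/side0.png

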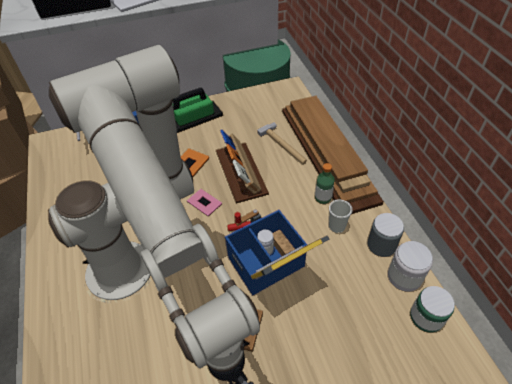

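The scene view shows the orange template in the rack's middle slot, near (348,227). The large orange panel lying flat at (403,216) is a decoy. The box is at (222,150), the open lid at (178,110) and the red knob at (258,127). In the side view the box is at (267,250) and the rack at (242,170). Next I measure from both depth maps.

```bash
cat > m.py <<'E'
from h import *
rng={"orange":((8,190,150),(16,255,255)),"yellow":((20,150,80),(32,255,255)),"blue":((108,120,20),(125,255,255)),"red":((0,200,60),(5,255,255)),"wood":((5,60,40),(20,200,230))}
boxes={"scene":{"orange":(330,205,370,245),"yellow":(138,58,212,155),"blue":(178,105,264,200),"red":(248,117,266,135),"blueT":(362,225,402,265),"white":(300,190,338,228)},
"side":{"orange":(222,140,242,165),"yellow":(248,235,330,280),"blue":(222,210,312,292),"red":(232,208,244,226)}}
for n in boxes:
    c=dict(np.load(n+".npz"));P=cloud(c);hsv=cv2.cvtColor(c["img"],cv2.COLOR_BGR2HSV)
    for k,(x0,y0,x1,y1) in boxes[n].items():
        if k=="white": m=cv2.inRange(hsv,(0,0,150),(180,50,255))
        else: m=cv2.inRange(hsv,*rng["blue" if k=="blueT" else k])
        q=np.zeros_like(m);q[y0:y1,x0:x1]=m[y0:y1,x0:x1];q&=((c["z_map"]>0)*255).astype(np.uint8)
        p=P[q>0]
        if len(p)<10: print(n,k,len(p));continue
        mu=np.median(p,0);pp=p[np.linalg.norm(p-mu,axis=1)<.2]
        u,s,vt=np.linalg.svd(pp-pp.mean(0),full_matrices=False)
        print(n,k,len(p),"med",mu.round(3),"min",np.percentile(p,2,0).round(3),"max",np.percentile(p,98,0).round(3),"n",vt[2].round(3),"res",(s[2]/len(pp)**.5).round(4))
        if k=="blue":
            t=p[(p[:,2]>.122)&(p[:,2]<.138)];r=cv2.minAreaRect((t[:,:2]*1000).astype(np.float32));print("  rim",len(t),r,np.median(t[:,2]))
    # rack: wooden points 0.06..0.1 near rack
c=dict(np.load("scene.npz"));P=cloud(c)
print("orange/rack px",P[227,348],P[250,330])
w=P[200:300,280:400].reshape(-1,3);w=w[(w[:,2]>.078)&(w[:,2]<.09)]
print("racktop",len(w),cv2.minAreaRect((w[:,:2]*1000).astype(np.float32)))
E
python3 m.py; python3 - <<'E'
import cv2
a=cv2.imread("pics/scene0.png")
cv2.imwrite("pics/z.png",cv2.resize(a[90:300,170:410],None,fx=2.8,fy=2.8,interpolation=cv2.INTER_CUBIC))
E
```

```text
scene orange 560 med [0.48  0.282 0.112] min [0.463 0.246 0.079] max [0.499 0.317 0.132] n [0.854 0.    0.521] res 0.002
scene yellow 3434 med [ 0.494 -0.249  0.207] min [ 0.39  -0.295  0.136] max [ 0.583 -0.202  0.271] n [-0.183  0.866  0.465] res 0.002
scene blue 3204 med [ 0.464 -0.15   0.079] min [ 0.358 -0.222  0.005] max [ 0.572 -0.036  0.131] n [-0.063  0.101 -0.993] res 0.0407
  rim 465 ((459.9920959472656, -131.12576293945312), (204.15858459472656, 159.5048370361328), 12.170598983764648) 0.1291959475267388
scene red 77 med [ 0.403 -0.05   0.187] min [ 0.391 -0.06   0.16 ] max [ 0.408 -0.044  0.196] n [0.834 0.504 0.226] res 0.0039
scene blueT 663 med [0.48  0.37  0.111] min [0.464 0.334 0.08 ] max [0.499 0.405 0.132] n [ 0.854 -0.001  0.52 ] res 0.002
scene white 544 med [0.479 0.195 0.112] min [0.463 0.158 0.08 ] max [0.497 0.229 0.132] n [0.853 0.001 0.522] res 0.002
side orange 4
side yellow 291 med [ 0.482 -0.285  0.27 ] min [ 0.385 -0.304  0.091] max [ 0.564 -0.201  0.275] n [ 0.184 -0.881 -0.437] res 0.0034
side blue 2383 med [ 0.441 -0.116  0.072] min [ 0.352 -0.228  0.005] max [ 0.563 -0.04   0.133] n [ 0.036  0.227 -0.973] res 0.0397
  rim 321 ((458.0595703125, -129.142333984375), (199.4334716796875, 164.8292236328125), 11.684659957885742) 0.13031321968027854
side red 23 med [ 0.396 -0.059  0.187] min [ 0.391 -0.063  0.163] max [ 0.403 -0.05   0.198] n [ 0.078 -0.979  0.186] res 0.003
orange/rack px [0.48413183 0.28135393 0.10504468] [0.53430566 0.27053465 0.04102353]
racktop 1014 ((502.72698974609375, 281.562255859375), (30.35713005065918, 274.8327331542969), 0.19023948907852173)
```

View pics/z.png

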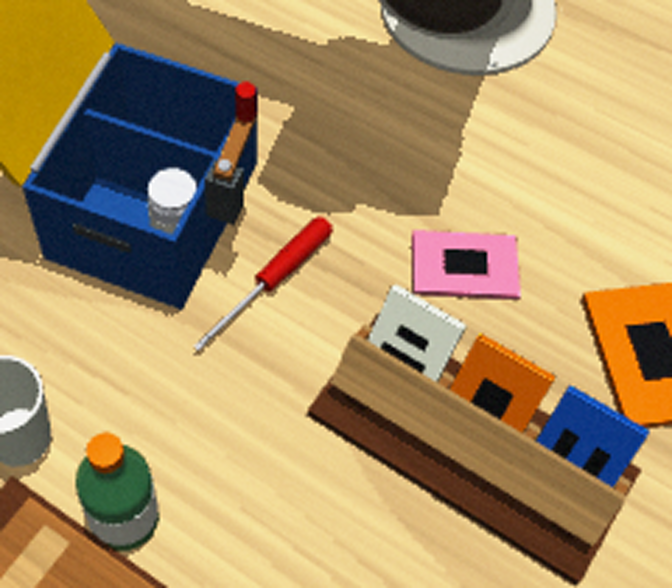

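```bash
cat >> h.py <<'E'
def Rt(z,y):
    z=np.array(z)/np.linalg.norm(z);y=np.array(y)/np.linalg.norm(y);return R.from_matrix(np.c_[np.cross(y,z),y,z])
th=np.deg2rad(31)
RA=Rt([np.sin(th),0,-np.cos(th)],[np.cos(th),0,np.sin(th)])
ax=RA.as_matrix()[:,2]
G=np.array([.483,.2815,.096])
E
python3 -c "
from h import *
print(toolrel([.30,-.30,.36]).round(3),toolrel(G-.16*ax,RA).round(3),toolrel([.33,0,.36],RA).round(3))"
```

```text
[ 0.143 -0.175 -0.156  0.     0.     0.   ] [ 0.482 -0.658 -0.028 -0.483  0.304 -1.101] [ 0.298 -0.434 -0.156 -0.483  0.304 -1.101]
```

>>> {"api": "send_rows", "payload": {"commands": [[[0, 0, -0.05, 0, 0, 0], [0, 0, -0.1, 0, 0, 0], [0, 0, -0.156, 0, 0, 0], [0.143, -0.175, -0.156, -0.1, 0.06, -0.22], [0.143, -0.175, -0.156, -0.1, 0.06, -0.22], [0.143, -0.175, -0.156, -0.2, 0.12, -0.44], [0.143, -0.175, -0.156, -0.2, 0.12, -0.44], [0.298, -0.434, -0.156, -0.35, 0.22, -0.8], [0.298, -0.434, -0.156, -0.35, 0.22, -0.8], [0.298, -0.434, -0.156, -0.483, 0.304, -1.101]]], "hand": 0.4}}

```text
t: 1.1
ee_pos: [0.3106, -0.1744, 0.3596]
orientation: [2.233, 1.703, 0.427]
force: [0.1, 0.5, 0.8]
finger_gap: 0.399
grip_force: 0.0
```

```bash
python3 -c "
from h import *
s=arm.state();print(s)
print(toolrel(G-.16*ax,RA).round(3))"
```

```text
{'t': 1.1, 'joint_positions': array([-1.26557484, -0.91084461,  2.14237928,  0.38600599,  1.70703614,
       -0.90539514]), 'dq': array([-0.0584284 , -1.53988453,  0.81494971,  0.73067858,  0.58100581,
       -1.05598673]), 'joint_torque': array([ -0.4041101 ,   7.95535952, -33.56958032,   0.52431324,
        -1.66866459,   1.05945367]), 'ee_pos': array([ 0.31060348, -0.1743693 ,  0.35960892]), 'orientation': array([2.23271979, 1.70276227, 0.42712931]), 'force': array([0.07271425, 0.45593692, 0.83689597]), 'torque': array([0.02479266, 0.23922689, 0.00906856]), 'grip_force': 0.0, 'finger_gap': 0.39898837901044615}
[ 0.456 -0.088  0.126 -0.111  0.072 -0.252]
```

```bash
python3 -c "
from h import *
for p in ([.42,-.15,.38],[.48,-.05,.38],[.46,.1,.36],[.43,.25,.32]): print(toolrel(p).round(3))"
```

```text
[0.052 0.098 0.025 0.    0.    0.   ]
[0.164 0.125 0.044 0.    0.    0.   ]
[0.303 0.062 0.045 0.    0.    0.   ]
[ 0.438 -0.019  0.061  0.     0.     0.   ]
```

>>> {"api": "send_rows", "payload": {"commands": [[[0.03, 0.06, 0.01, 0, 0, 0], [0.052, 0.098, 0.025, 0, 0, 0], [0.052, 0.098, 0.025, 0, 0, 0], [0.1, 0.11, 0.03, 0, 0, 0], [0.164, 0.125, 0.044, 0, 0, 0], [0.164, 0.125, 0.044, 0, 0, 0]]]}}

```text
t: 1.7
ee_pos: [0.4813, -0.0488, 0.3791]
orientation: [2.237, 1.704, 0.427]
force: [-0.2, -0.4, -0.1]
finger_gap: 0.394
grip_force: 0.0
```

```bash
python3 -c "
from h import *
s=arm.state();print(s['ee_pos'],s['joint_positions'].round(2),s['dq'].round(2))
for p in ([.46,.1,.34],[.43,.25,.28]): print(toolrel(p,RA).round(3))"
```

```text
[ 0.48129568 -0.04882162  0.37914314] [-0.44 -0.52  1.91  0.13  1.36 -0.17] [ 0.46  0.21 -0.11 -0.22 -0.15  0.44]
[ 0.136 -0.072  0.019 -0.114  0.07  -0.253]
[ 0.27  -0.161  0.053 -0.114  0.07  -0.253]
```

>>> {"api": "send_rows", "payload": {"commands": [[[0.05, -0.025, 0.005, -0.06, 0.04, -0.12], [0.09, -0.05, 0.01, -0.114, 0.07, -0.253], [0.136, -0.072, 0.019, -0.114, 0.07, -0.253], [0.18, -0.1, 0.03, -0.114, 0.07, -0.253], [0.22, -0.13, 0.04, -0.114, 0.07, -0.253], [0.27, -0.161, 0.053, -0.114, 0.07, -0.253], [0.27, -0.161, 0.053, -0.114, 0.07, -0.253], [0.27, -0.161, 0.053, -0.114, 0.07, -0.253]]]}}

```text
t: 2.5
ee_pos: [0.4287, 0.2477, 0.2777]
orientation: [1.918, 1.917, 0.525]
force: [-0.4, -0.4, -0.4]
finger_gap: 0.4
grip_force: 0.0
```

```bash
python3 -c "
from h import *
s=arm.state();print(s['ee_pos'],s['joint_positions'].round(2),s['dq'].round(2))
print(toolrel(G-.16*ax,RA).round(3))
c=viewer.camera('wrist');np.savez('w0.npz',**c);cv2.imwrite('pics/w0.png',c['img'])
P=cloud(c);hsv=cv2.cvtColor(c['img'],cv2.COLOR_BGR2HSV)
m=cv2.inRange(hsv,(8,190,120),(16,255,255))
n,l,st,ce=cv2.connectedComponentsWithStats(m)
for i in range(1,n):
  if st[i,4]>150:
    p=P[l==i];u,sv,vt=np.linalg.svd(p-p.mean(0),full_matrices=False)
    print(st[i],p.mean(0).round(4),np.percentile(p,[1,99],0).round(4),vt[2].round(3),(sv[2]/len(p)**.5).round(4))
"
```

```text
[0.42872479 0.24767823 0.27765871] [ 0.42 -0.48  2.11 -0.25  1.03  0.5 ] [-0.08 -0.04 -0.02  0.01  0.01 -0.06]
[ 0.034 -0.047  0.024 -0.004  0.003  0.001]
```

View pics/w0.png

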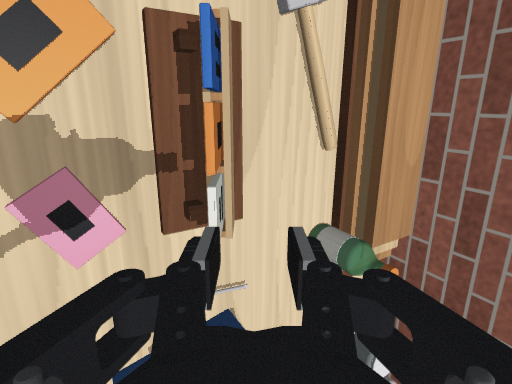

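The wrist view looks down the slots. The orange template's top edge is at about (205–222, 102–174), between the blue one above and the white one below. I measure it here.

```bash
python3 -c "
from h import *
c=dict(np.load('w0.npz'));P=cloud(c);hsv=cv2.cvtColor(c['img'],cv2.COLOR_BGR2HSV)
print(hsv[130,206:224:3].tolist(),P[130,206:224:3].round(4).tolist())
m=cv2.inRange(hsv,(5,150,110),(16,255,255));q=np.zeros_like(m);q[95:180,200:226]=m[95:180,200:226]
p=P[q>0];p=p[p[:,2]>.07]
print(len(p),np.percentile(p,[1,50,99],0).round(4))
# coordinates in template axes relative to G axis: along -ax, n, y
n=RA.as_matrix()[:,1]
t=np.c_[(p-G)@-ax,(p-G)@n,p[:,1]-G[1]]
print(np.percentile(t,[1,5,25,50,75,95,99],0).round(4))
top=t[t[:,0]>np.percentile(t[:,0],99)-.004]; print('top',len(top),np.percentile(top,[2,50,98],0).round(4))
"
```

```text
[[14, 166, 217], [14, 163, 219], [14, 162, 222], [13, 182, 150], [90, 10, 26], [14, 169, 68]] [[0.4628, 0.2904, 0.1254], [0.465, 0.2905, 0.1278], [0.4677, 0.2905, 0.1292], [0.4751, 0.2895, 0.1201], [0.4902, 0.2871, 0.0941], [0.5105, 0.2837, 0.0583]]
1014 [[0.461  0.2454 0.0758]
 [0.4671 0.2834 0.1265]
 [0.5004 0.3178 0.1304]]
[[-0.0262 -0.0039 -0.0361]
 [-0.0131 -0.0033 -0.0336]
 [ 0.0261 -0.0004 -0.0188]
 [ 0.0356  0.0031  0.0019]
 [ 0.0364  0.0051  0.0209]
 [ 0.0373  0.0055  0.0336]
 [ 0.0378  0.0057  0.0363]]
top 705 [[ 0.0345 -0.0038 -0.0358]
 [ 0.0361  0.001   0.0017]
 [ 0.0377  0.0056  0.0355]]
```

```bash
sed -i 's/^G=.*/G=np.array([.4853,.2815,.0939])/' h.py; python3 -c "
from h import *
for d in (.16,.08,.03,0): print(toolrel(G-d*ax,RA).round(4))"
```

```text
[ 0.0352 -0.0478  0.0273 -0.0019  0.0038 -0.0013]
[ 0.0355 -0.0476  0.1073 -0.0019  0.0038 -0.0013]
[ 0.0357 -0.0475  0.1573 -0.0019  0.0038 -0.0013]
[ 0.0358 -0.0475  0.1873 -0.0019  0.0038 -0.0013]
```

>>> {"api": "send_rows", "payload": {"commands": [[[0.02, -0.025, 0.01, 0, 0, 0], [0.035, -0.047, 0.027, 0, 0, 0], [0.035, -0.047, 0.027, 0, 0, 0], [0.035, -0.047, 0.06, 0, 0, 0], [0.035, -0.047, 0.09, 0, 0, 0], [0.035, -0.047, 0.107, 0, 0, 0], [0.035, -0.047, 0.107, 0, 0, 0], [0.035, -0.047, 0.107, 0, 0, 0]]]}}

```text
t: 3.35
ee_pos: [0.4473, 0.2793, 0.1663]
orientation: [1.921, 1.906, 0.53]
force: [1.1, -0.5, 0.2]
finger_gap: 0.401
grip_force: 0.0
```

```bash
python3 -c "
from h import *
s=arm.state();print(s['ee_pos'],s['joint_positions'].round(2))
for d in (.03,0): print(toolrel(G-d*ax,RA).round(4))
c=viewer.camera('wrist');P=cloud(c);hsv=cv2.cvtColor(c['img'],cv2.COLOR_BGR2HSV)
m=cv2.inRange(hsv,(5,120,90),(18,255,255))
q=(m>0)&(P[...,2]>.11)&(P[...,2]<.14)&(abs(P[...,0]-.465)<.03)&(abs(P[...,1]-.2815)<.055)
p=P[q];n=RA.as_matrix()[:,1]
t=np.c_[(p-G)@-ax,(p-G)@n,p[:,1]-G[1]];print(len(t))
top=t[t[:,0]>np.percentile(t[:,0],99)-.005]; print('top',len(top),np.percentile(top,[2,50,98],0).round(4))
"
```

```text
[0.44731354 0.27932886 0.16625382] [ 0.49 -0.26  2.17 -0.36  0.77  0.7 ]
[ 0.0024 -0.0048  0.0516  0.0024  0.0048 -0.0068]
[ 0.0025 -0.0049  0.0816  0.0024  0.0048 -0.0068]
1385
top 1346 [[ 0.0376 -0.0049 -0.0361]
 [ 0.039  -0.0002  0.0025]
 [ 0.0403  0.0045  0.0357]]
```

>>> {"api": "send_rows", "payload": {"commands": [[[0.002, -0.004, 0.02, 0.002, 0.005, -0.007], [0.002, -0.005, 0.04, 0.002, 0.005, -0.007], [0.002, -0.005, 0.06, 0.002, 0.005, -0.007], [0.002, -0.005, 0.082, 0.002, 0.005, -0.007], [0.002, -0.005, 0.082, 0.002, 0.005, -0.007], [0.002, -0.005, 0.082, 0.002, 0.005, -0.007]]]}}

```text
t: 4.0
ee_pos: [0.4845, 0.2821, 0.0932]
orientation: [1.914, 1.918, 0.532]
force: [-0.5, 0.0, 0.2]
finger_gap: 0.404
grip_force: 0.0
```

```bash
python3 -c "
from h import *
s=arm.state();print(s['ee_pos'],s['force'],toolrel(G,RA).round(4))"
```

```text
[0.48452277 0.28214347 0.0931649 ] [-0.46876971  0.0158767   0.24240379] [-0.0006  0.001  -0.0002  0.0001 -0.0012  0.0018]
```

>>> {"api": "send_rows", "payload": {"commands": [[[0, 0.001, 0, 0, 0, 0], [0, 0.001, 0, 0, 0, 0], [0, 0.001, 0, 0, 0, 0], [0, 0.001, 0, 0, 0, 0], [0, 0.001, 0, 0, 0, 0], [0, 0.001, 0, 0, 0, 0], [0, 0.001, 0, 0, 0, 0], [0, 0.001, 0, 0, 0, 0]]], "hand": 0, "squeeze": 50}}

```text
t: 4.8
ee_pos: [0.4852, 0.2826, 0.0941]
orientation: [1.914, 1.918, 0.533]
force: [-6.1, -0.4, 7.0]
finger_gap: 0.102
grip_force: 49.1
```

>>> {"api": "send_rows", "payload": {"commands": [[[0, 0.001, -0.01, 0, 0, 0], [0, 0.001, -0.025, 0, 0, 0], [0, 0.001, -0.04, 0, 0, 0], [0, 0.001, -0.06, 0, 0, 0], [0, 0.001, -0.085, 0, 0, 0], [0, 0.001, -0.11, 0, 0, 0], [0, 0.001, -0.14, 0, 0, 0], [0, 0.001, -0.17, 0, 0, 0], [0, 0.001, -0.2, 0, 0, 0], [0, 0.001, -0.2, 0, 0, 0]]]}}

```text
t: 5.8
ee_pos: [0.3831, 0.2833, 0.2697]
orientation: [1.912, 1.918, 0.543]
force: [-0.1, 1.6, -0.3]
finger_gap: 0.099
grip_force: 49.5
```

```bash
python3 -c "
from h import *
s=arm.state();print(s['ee_pos'],s['force'],s['joint_positions'].round(2),s['grip_force'])
c=viewer.camera('scene');np.savez('s1.npz',**c);cv2.imwrite('pics/s1.png',c['img'])
phi=np.deg2rad(12);Rb=Rt([0,0,-1],[np.cos(phi),np.sin(phi),0])
for p in ([.46,.25,.33],[.42,.0,.36]): print(toolrel(p).round(3), toolrel(p,Rb).round(3))"
```

```text
[0.38313757 0.28334676 0.26974578] [-0.1079804   1.59439359 -0.31712622] [ 0.58 -0.5   2.14 -0.33  1.05  0.68] 49.546231627464294
[-0.033  0.098 -0.014  0.     0.     0.   ] [-0.033  0.098 -0.014  0.542  0.053 -0.201]
[-0.283  0.079 -0.062  0.     0.     0.   ] [-0.283  0.079 -0.062  0.542  0.053 -0.201]
```

View pics/s1.png

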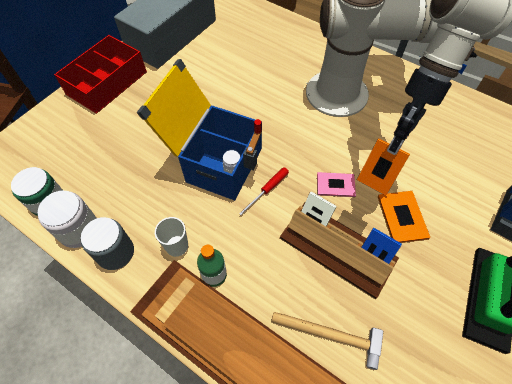

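>>> {"api": "send_rows", "payload": {"commands": [[[-0.01, 0.03, -0.01, 0.13, 0.01, -0.05], [-0.02, 0.06, -0.014, 0.27, 0.026, -0.1], [-0.033, 0.098, -0.014, 0.4, 0.04, -0.15], [-0.06, 0.096, -0.014, 0.542, 0.053, -0.201], [-0.1, 0.094, -0.02, 0.542, 0.053, -0.201], [-0.14, 0.09, -0.03, 0.542, 0.053, -0.201], [-0.18, 0.088, -0.035, 0.542, 0.053, -0.201], [-0.22, 0.084, -0.04, 0.542, 0.053, -0.201], [-0.22, 0.084, -0.04, 0.542, 0.053, -0.201]]]}}

```text
t: 6.75
ee_pos: [0.4346, 0.0577, 0.3403]
orientation: [-1.986, -2.432, 0.012]
force: [-0.3, 0.5, -2.1]
finger_gap: 0.098
grip_force: 49.6
```

```bash
cat >> h.py <<'E'
phi=np.deg2rad(12);Rb=Rt([0,0,-1],[np.cos(phi),np.sin(phi),0])
C=np.array([.459,-.130])
def bw(x,y,z): return np.array([C[0]+np.cos(phi)*x-np.sin(phi)*y,C[1]+np.sin(phi)*x+np.cos(phi)*y,z])
E
python3 -c "
from h import *
s=arm.state();print(s['ee_pos'],s['joint_positions'].round(2),s['grip_force'])
for p in (bw(-.0555,-.005,.31),bw(-.0555,-.005,.25)): print(p,toolrel(p,Rb).round(4))"
```

```text
[0.43459883 0.05771842 0.34031003] [-0.14 -0.26  1.73 -0.01  1.67 -0.34] 49.61942732334137
[ 0.40575237 -0.14642984  0.31      ] [-0.1942 -0.0688  0.0315 -0.0069  0.0035 -0.0084]
[ 0.40575237 -0.14642984  0.25      ] [-0.194  -0.0684  0.0915 -0.0069  0.0035 -0.0084]
```

>>> {"api": "send_rows", "payload": {"commands": [[[-0.04, -0.015, 0, 0, 0, 0], [-0.08, -0.03, 0, 0, 0, 0], [-0.12, -0.042, 0.0, -0.007, 0.003, -0.008], [-0.16, -0.056, 0.01, -0.007, 0.003, -0.008], [-0.194, -0.069, 0.02, -0.007, 0.003, -0.008], [-0.194, -0.069, 0.04, -0.007, 0.003, -0.008], [-0.194, -0.069, 0.06, -0.007, 0.003, -0.008], [-0.194, -0.069, 0.08, -0.007, 0.003, -0.008], [-0.194, -0.069, 0.09, -0.007, 0.003, -0.008], [-0.194, -0.069, 0.09, -0.007, 0.003, -0.008]]]}}

```text
t: 7.75
ee_pos: [0.406, -0.1415, 0.2501]
orientation: [-1.967, -2.445, -0.003]
force: [0.0, 1.2, -2.0]
finger_gap: 0.103
grip_force: 49.6
```

```bash
python3 -c "
from h import *
s=arm.state();print(s['ee_pos'],s['joint_positions'].round(2),s['grip_force'],s['force'])
for p in (bw(-.0555,-.005,.14),bw(-.0555,-.005,.083)): print(p,toolrel(p,Rb).round(4))
for n in ('scene','wrist'):
  c=viewer.camera(n);np.savez(n+'2.npz',**c)
  P=cloud(c);hsv=cv2.cvtColor(c['img'],cv2.COLOR_BGR2HSV)
  m=cv2.inRange(hsv,(5,150,70),(18,255,255))>0
  q=m&(abs(P[...,0]-.405)<.03)&(abs(P[...,1]+.146)<.06)&(P[...,2]>.13)
  p=P[q]; b=np.c_[(p[:,:2]-C)@[np.cos(phi),np.sin(phi)],(p[:,:2]-C)@[-np.sin(phi),np.cos(phi)],p[:,2]]
  print(n,len(p)); 
  if len(p)>30:
    print(np.percentile(b,[1,50,99],0).round(4)); u,sv,vt=np.linalg.svd(b-b.mean(0),full_matrices=False);print(vt[2].round(3))
a=np.load('scene2.npz')['img'][60:230,110:320];b=np.load('wrist2.npz')['img']
a=cv2.resize(a,(474,384),interpolation=cv2.INTER_CUBIC);b=cv2.resize(b,(326,245));b=cv2.copyMakeBorder(b,0,139,0,0,0)
cv2.imwrite('pics/c2.png',np.hstack([a,b]))"
```

```text
[ 0.40602772 -0.14151497  0.25012029] [-0.62 -0.26  1.91  0.    1.5  -0.84] 49.56081032752991 [ 0.03610431  1.16561355 -2.02163818]
[ 0.40575237 -0.14642984  0.14      ] [-0.0052 -0.0012  0.1101 -0.0007 -0.0043  0.0063]
[ 0.40575237 -0.14642984  0.083     ] [-0.0055 -0.0012  0.1671 -0.0007 -0.0043  0.0063]
scene 641
[[-0.0581 -0.0378  0.1833]
 [-0.0501  0.0095  0.2413]
 [-0.0471  0.0367  0.2915]]
[-1.    -0.027  0.005]
wrist 3313
[[-0.058  -0.0383  0.1981]
 [-0.0531  0.0086  0.2905]
 [-0.0483  0.0348  0.292 ]]
[ 1.     0.005 -0.013]
```

View pics/c2.png

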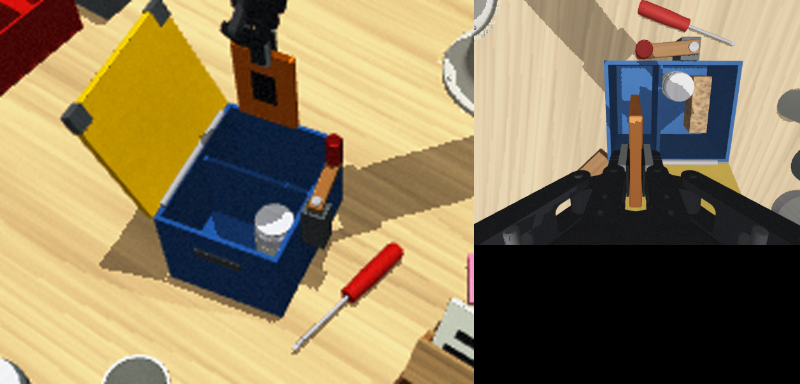

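The template hangs upright over the empty bay: in the left panel at (268,85), and in the wrist inset at (635,150), between the wall and the divider. I lower it.

>>> {"api": "send_rows", "payload": {"commands": [[[-0.003, -0.002, 0.03, 0, 0, 0.006], [-0.004, -0.002, 0.06, 0, 0, 0.006], [-0.004, -0.002, 0.09, 0, 0, 0.006], [-0.004, -0.002, 0.12, 0, 0, 0.006], [-0.004, -0.002, 0.14, 0, 0, 0.006], [-0.004, -0.002, 0.155, 0, 0, 0.006], [-0.004, -0.002, 0.165, 0, 0, 0.006], [-0.004, -0.002, 0.17, 0, 0, 0.006], [-0.004, -0.002, 0.17, 0, 0, 0.006], [-0.004, -0.002, 0.17, 0, 0, 0.006]]]}}

```text
t: 8.85
ee_pos: [0.4071, -0.147, 0.0836]
orientation: [1.975, 2.44, 0.004]
force: [0.1, -0.8, -1.2]
finger_gap: 0.099
grip_force: 49.6
```

>>> {"api": "send_rows", "payload": {"commands": [[[0, 0, 0.002, 0, 0, 0], [0, 0, 0.004, 0, 0, 0], [0, 0, 0.004, 0, 0, 0]]]}}

```text
t: 9.15
ee_pos: [0.4063, -0.1465, 0.0786]
orientation: [1.976, 2.441, 0.004]
force: [0.1, -0.4, -0.9]
finger_gap: 0.1
grip_force: 49.6
```

>>> {"api": "send_rows", "payload": {"commands": [[[0, 0, 0.002, 0, 0, 0], [0, 0, 0.003, 0, 0, 0], [0, 0, 0.003, 0, 0, 0]]]}}

```text
t: 9.45
ee_pos: [0.4068, -0.1468, 0.0761]
orientation: [1.976, 2.44, 0.004]
force: [-0.5, 0.7, 2.8]
finger_gap: 0.1
grip_force: 50.2
```

>>> {"api": "send_rows", "payload": {"commands": [[[0, 0, 0, 0, 0, 0], [0, 0, 0, 0, 0, 0], [0, 0, 0, 0, 0, 0], [0, 0, 0, 0, 0, 0], [0, 0, 0, 0, 0, 0], [0, 0, 0, 0, 0, 0]]], "hand": 0.25}}

```text
t: 10.05
ee_pos: [0.4063, -0.1465, 0.0755]
orientation: [1.976, 2.441, 0.004]
force: [-0.4, 0.8, 0.2]
finger_gap: 0.248
grip_force: 0.0
```

>>> {"api": "send_rows", "payload": {"commands": [[[0, 0, -0.01, 0, 0, 0], [0, 0, -0.03, 0, 0, 0], [0, 0, -0.05, 0, 0, 0], [0, 0, -0.08, 0, 0, 0], [0, 0, -0.11, 0, 0, 0], [0, 0, -0.15, 0, 0, 0], [0, 0, -0.19, 0, 0, 0], [0, 0, -0.23, 0, 0, 0], [0, 0, -0.26, 0, 0, 0], [0, 0, -0.26, 0, 0, 0]]]}}

```text
t: 11.05
ee_pos: [0.4074, -0.148, 0.3416]
orientation: [1.97, 2.433, 0.004]
force: [-0.8, -0.6, 0.7]
finger_gap: 0.253
grip_force: 0.0
```

```bash
python3 -c "
from h import *
s=arm.state();print(s['ee_pos'],s['joint_positions'].round(2),s['force'])
for n in ('scene','wrist'):
  c=viewer.camera(n);np.savez(n+'3.npz',**c)
  P=cloud(c);hsv=cv2.cvtColor(c['img'],cv2.COLOR_BGR2HSV)
  B=np.dstack([(P[...,:2]-C)@[np.cos(phi),np.sin(phi)],(P[...,:2]-C)@[-np.sin(phi),np.cos(phi)],P[...,2]])
  m=cv2.inRange(hsv,(5,150,50),(18,255,255))>0
  q=m&(B[...,0]>-.1)&(B[...,0]<-.015)&(abs(B[...,1])<.07)&(B[...,2]>.02)
  b=B[q]; print(n,len(b)); 
  if len(b)>10: print(np.percentile(b,[1,50,99],0).round(4))
  y=cv2.inRange(hsv,(20,120,60),(34,255,255))>0
  q=y&(B[...,2]>.14)&(abs(B[...,0])<.11)&(B[...,1]<-.05)&(B[...,1]>-.25)
  if n=='scene':
    b=B[q];print('lid',len(b),np.percentile(b,[1,50,99],0).round(4)); e=b[b[:,2]>.2];print('theta',np.median(np.arctan2(e[:,2]-.13,e[:,1]+.08)))
  r=cv2.inRange(hsv,(0,170,60),(6,255,255))>0
  q=r&(B[...,2]>.165)&(B[...,2]<.21)
  p=P[q]; print('knob',len(p), np.percentile(p,[2,50,98],0).round(4) if len(p) else '')
a=np.load('scene3.npz')['img'][60:230,110:320];b=np.load('wrist3.npz')['img']
a=cv2.resize(a,(474,384),interpolation=cv2.INTER_CUBIC);b=cv2.resize(b,(326,245));b=cv2.copyMakeBorder(b,0,139,0,0,0)
cv2.imwrite('pics/c3.png',np.hstack([a,b]))"
```

```text
[ 0.40738972 -0.1479793   0.34155622] [-0.63 -0.29  1.75  0.    1.66 -0.84] [-0.8071793  -0.55307732  0.68600379]
scene 276
[[-0.0615 -0.0432  0.0707]
 [-0.0517 -0.0026  0.1024]
 [-0.0488  0.031   0.1201]]
lid 3284 [[-0.0953 -0.1627  0.1416]
 [ 0.0102 -0.1242  0.2099]
 [ 0.1013 -0.0878  0.2717]]
theta 2.0703712757940735
knob 64 [[ 0.3906 -0.0582  0.1671]
 [ 0.4023 -0.0493  0.1903]
 [ 0.4082 -0.0436  0.1952]]
wrist 308
[[-0.059  -0.0432  0.039 ]
 [-0.055  -0.0135  0.1149]
 [-0.051   0.0299  0.1168]]
knob 308 [[ 0.3894 -0.0637  0.1825]
 [ 0.3974 -0.0554  0.192 ]
 [ 0.4064 -0.046   0.1935]]
```

View pics/c3.png

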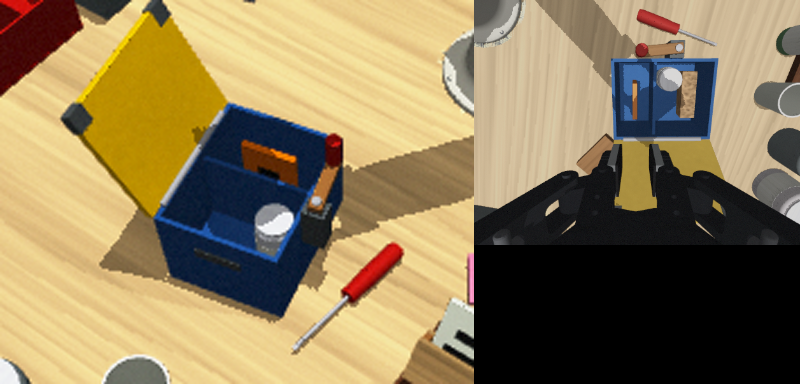

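The template stands in the bay (inset at (635,100)); in the left panel its top shows at (268,155). Next I go behind the lid with the fingers shut.

```bash
python3 -c "
from h import *
for p in (bw(0,-.25,.345),bw(0,-.25,.242)): print(p,toolrel(p,Rb).round(4))"
```

```text
[ 0.51097792 -0.3745369   0.345     ] [-2.445e-01  5.550e-02 -8.200e-03  3.600e-03  7.000e-04  2.000e-04]
[ 0.51097792 -0.3745369   0.242     ] [-2.444e-01  5.510e-02  9.480e-02  3.600e-03  7.000e-04  2.000e-04]
```

>>> {"api": "send_rows", "payload": {"commands": [[[-0.04, 0.01, -0.008, 0, 0, 0], [-0.08, 0.02, -0.008, 0, 0, 0], [-0.12, 0.03, -0.008, 0, 0, 0], [-0.16, 0.04, -0.008, 0, 0, 0], [-0.2, 0.05, -0.008, 0, 0, 0], [-0.244, 0.055, -0.008, 0.003, 0, 0], [-0.244, 0.055, 0.03, 0.003, 0, 0], [-0.244, 0.055, 0.065, 0.003, 0, 0], [-0.244, 0.055, 0.095, 0.003, 0, 0], [-0.244, 0.055, 0.095, 0.003, 0, 0]]], "hand": 0}}

```text
t: 12.15
ee_pos: [0.5076, -0.3709, 0.2328]
orientation: [-1.968, -2.43, -0.003]
force: [-0.3, 0.3, -0.7]
finger_gap: -0.002
grip_force: 0.0
```

```bash
python3 -c "
from h import *
s=arm.state();print(s['ee_pos'],s['joint_positions'].round(2),s['force'],s['finger_gap'])
for y in (-.17,-.12,-.09): print(toolrel(bw(0,y,.242),Rb).round(4))"
```

```text
[ 0.50757504 -0.3709107   0.23283089] [-0.82  0.29  1.39 -0.    1.48 -1.03] [-0.29410646  0.28603475 -0.67303822] -0.0017555586386502058
[ 0.0759  0.0025 -0.0082 -0.0077 -0.0126  0.    ]
[ 0.1259  0.0025 -0.0076 -0.0077 -0.0126  0.    ]
[ 0.1558  0.0025 -0.0072 -0.0077 -0.0126  0.    ]
```

>>> {"api": "send_rows", "payload": {"commands": [[[0.015, 0, -0.006, 0, 0, 0], [0.035, 0, -0.006, 0, 0, 0], [0.055, 0, -0.006, 0, 0, 0], [0.075, 0, -0.006, 0, 0, 0], [0.09, 0, -0.006, 0, 0, 0], [0.105, 0, -0.006, 0, 0, 0], [0.115, 0, -0.006, 0, 0, 0], [0.12, 0, -0.006, 0, 0, 0], [0.12, 0, -0.006, 0, 0, 0]]]}}

```text
t: 13.05
ee_pos: [0.4856, -0.2562, 0.2468]
orientation: [-1.976, -2.442, 0.0]
force: [0.2, 1.0, -0.3]
finger_gap: -0.005
grip_force: 0.0
```

```bash
python3 -c "
from h import *
s=arm.state();b=s['ee_pos'][:2]-C
print(s['ee_pos'],'box y',b@[-np.sin(phi),np.cos(phi)],s['force'])
c=viewer.camera('scene');P=cloud(c);hsv=cv2.cvtColor(c['img'],cv2.COLOR_BGR2HSV)
B=np.dstack([(P[...,:2]-C)@[np.cos(phi),np.sin(phi)],(P[...,:2]-C)@[-np.sin(phi),np.cos(phi)],P[...,2]])
q=(cv2.inRange(hsv,(20,120,60),(34,255,255))>0)&(B[...,2]>.2)&(abs(B[...,0])<.11)&(abs(B[...,1])<.3)
e=B[q];print('theta',len(e),np.median(np.arctan2(e[:,2]-.13,e[:,1]+.08)))"
```

```text
[ 0.48559086 -0.25624156  0.24676186] box y -0.12901142738342888 [ 0.20126738  1.03334608 -0.30508608]
theta 1700 2.0693699867792326
```

```bash
python3 -c "
from h import *
a=viewer.camera('scene')['img'][30:230,90:340];b=viewer.camera('side')['img'][170:340,170:370]
cv2.imwrite('pics/c4.png',np.hstack([cv2.resize(a,(420,336)),cv2.resize(b,(380,336))]))"
```

```text
(no output)
```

View pics/c4.png

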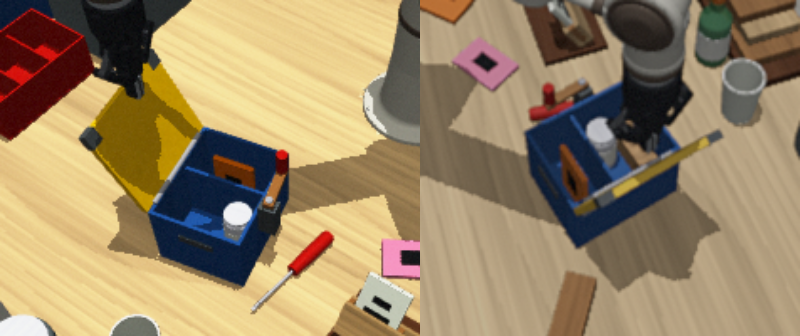

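```bash
python3 -c "
from h import *
s=arm.state();print(s['t'],s['ee_pos'],s['joint_positions'].round(3),s['force'])
for n in ('scene','side'):
  c=viewer.camera(n);P=cloud(c);hsv=cv2.cvtColor(c['img'],cv2.COLOR_BGR2HSV)
  def pr(p):
    q=(c['extrinsics']@np.r_[p,1])[:3];u=c['K']@np.array([q[0],-q[1],-q[2]]);return (u[:2]/u[2]).round(1),-q[2]
  print(n,'tcp',pr(s['ee_pos']),'lid edge',pr(bw(0,-.154,.272)),'outer',pr(bw(0,-.165,.268)))
  B=np.dstack([(P[...,:2]-C)@[np.cos(phi),np.sin(phi)],(P[...,:2]-C)@[-np.sin(phi),np.cos(phi)],P[...,2]])
  d=(hsv[...,2]<70)&(B[...,2]>.2)&(B[...,2]<.33)&(abs(B[...,0])<.06)&(abs(B[...,1]+.13)<.09)
  b=B[d];print('dark',len(b))
  for z in np.arange(.2,.33,.02):
    e=b[(b[:,2]>=z)&(b[:,2]<z+.02)]
    if len(e): print(round(z,2),len(e),e.min(0).round(3),e.max(0).round(3))
"
```

```text
13.2 [ 0.48559575 -0.25706036  0.24656194] [-0.707  0.067  1.613 -0.     1.462 -0.916] [0.21630155 0.01248892 0.48609177]
scene tcp (array([172.5,  94.1]), np.float64(0.9955051116135077)) lid edge (array([162.1,  84.2]), np.float64(0.9781065964104165)) outer (array([158.6,  84.1]), np.float64(0.9836442159414753))
dark 198
0.24 1 [-0.046 -0.147  0.251] [-0.046 -0.147  0.251]
0.26 4 [-0.004 -0.125  0.274] [ 0.007 -0.118  0.279]
0.28 65 [-0.015 -0.136  0.281] [ 0.015 -0.116  0.3  ]
0.3 45 [-0.011 -0.131  0.3  ] [ 0.024 -0.116  0.319]
0.32 83 [-0.036 -0.138  0.32 ] [ 0.037 -0.114  0.33 ]
side tcp (array([289.1, 250.3]), np.float64(1.1184462009210028)) lid edge (array([294.7, 251.8]), np.float64(1.085650293384855)) outer (array([297. , 255.7]), np.float64(1.0825680304096024))
dark 120
0.26 2 [-0.006 -0.138  0.275] [ 0.005 -0.132  0.279]
0.28 34 [-0.015 -0.14   0.281] [ 0.014 -0.122  0.299]
0.3 31 [-0.016 -0.141  0.301] [ 0.011 -0.131  0.32 ]
0.32 53 [-0.031 -0.143  0.32 ] [ 0.032 -0.118  0.33 ]
```

```bash
python3 -c "
from h import *
c=viewer.camera('scene');P=cloud(c);hsv=cv2.cvtColor(c['img'],cv2.COLOR_BGR2HSV)
B=np.dstack([(P[...,:2]-C)@[np.cos(phi),np.sin(phi)],(P[...,:2]-C)@[-np.sin(phi),np.cos(phi)],P[...,2]])
for v in range(72,104,3): print(v,hsv[v,172].tolist(),B[v,172].round(3))
y=cv2.inRange(hsv,(20,120,60),(34,255,255))>0
q=y&(B[...,2]>.14)&(abs(B[...,0])<.12)&(abs(B[...,1])<.3)
e=B[q]
for x0 in (-.09,-.05,0,.05): 
  f=e[abs(e[:,0]-x0)<.02]; print(x0,len(f),np.polyfit(f[:,2],f[:,1],1),f.max(0).round(3),f.min(0).round(3))
"
```

```text
72 [165, 51, 10] [-0.003 -0.116  0.323]
75 [100, 14, 109] [-0.001 -0.117  0.314]
78 [90, 34, 37] [-0.001 -0.119  0.305]
81 [90, 20, 63] [ 0.004 -0.118  0.299]
84 [105, 22, 69] [ 0.006 -0.118  0.291]
87 [90, 11, 69] [ 0.008 -0.119  0.283]
90 [22, 255, 119] [-0.016 -0.141  0.243]
93 [22, 239, 127] [-0.011 -0.139  0.237]
96 [23, 249, 123] [-0.005 -0.137  0.232]
99 [22, 245, 125] [ 0.002 -0.134  0.229]
102 [22, 255, 120] [ 0.007 -0.131  0.225]
-0.09 342 [-0.51817669 -0.01551703] [-0.07  -0.087  0.269] [-0.1   -0.153  0.14 ]
-0.05 518 [-0.52148341 -0.01467074] [-0.03  -0.086  0.27 ] [-0.07  -0.155  0.14 ]
0 632 [-0.50097454 -0.01868162] [ 0.02  -0.085  0.299] [-0.02  -0.166  0.14 ]
0.05 713 [-0.5273747 -0.013418 ] [ 0.07  -0.085  0.273] [ 0.03  -0.165  0.14 ]
```

The closed fingertips end at about z = 0.28, roughly 30 mm above the reported TCP, so they passed over the lid's edge and the lid has not moved. I'll go back behind it and lower.

>>> {"api": "send_rows", "payload": {"commands": [[[0, 0, -0.03, 0, 0, 0], [0, 0, -0.06, 0, 0, 0], [0, 0, -0.08, 0, 0, 0], [-0.04, 0, -0.08, 0, 0, 0], [-0.08, 0, -0.08, 0, 0, 0], [-0.125, 0, -0.08, 0, 0, 0], [-0.125, 0, -0.04, 0, 0, 0], [-0.125, 0, 0, 0, 0, 0], [-0.125, 0, 0.025, 0, 0, 0], [-0.125, 0, 0.025, 0, 0, 0]]]}}

```text
t: 14.35
ee_pos: [0.5094, -0.377, 0.216]
orientation: [-1.971, -2.433, -0.002]
force: [-1.0, 0.5, 0.2]
finger_gap: -0.003
grip_force: 0.0
```

>>> {"api": "send_rows", "payload": {"commands": [[[0, 0, 0, 0, 0, 0], [0, 0, 0, 0, 0, 0], [0.015, 0, 0, 0, 0, 0], [0.03, 0, 0, 0, 0, 0], [0.05, 0, 0, 0, 0, 0], [0.07, 0, 0, 0, 0, 0], [0.085, 0, 0, 0, 0, 0], [0.1, 0, 0, 0, 0, 0], [0.11, 0, 0, 0, 0, 0], [0.11, 0, 0, 0, 0, 0]]]}}

```text
t: 15.35
ee_pos: [0.4887, -0.2701, 0.222]
orientation: [-1.975, -2.442, -0.0]
force: [0.7, 0.2, -0.2]
finger_gap: 0.002
grip_force: 0.4
```

```bash
cat > th.py <<'E'
from h import *
s=arm.state();b=s['ee_pos'][:2]-C
print(s['t'],s['ee_pos'],'box y',b@[-np.sin(phi),np.cos(phi)],s['force'])
c=viewer.camera('scene');P=cloud(c);hsv=cv2.cvtColor(c['img'],cv2.COLOR_BGR2HSV)
B=np.dstack([(P[...,:2]-C)@[np.cos(phi),np.sin(phi)],(P[...,:2]-C)@[-np.sin(phi),np.cos(phi)],P[...,2]])
q=(cv2.inRange(hsv,(18,120,60),(34,255,255))>0)&(B[...,2]>.13)&(abs(B[...,0])<.11)&(abs(B[...,1])<.3)
e=B[q];print('lid',len(e),np.percentile(e,[2,50,98],0).round(3).tolist())
f=np.polyfit(e[:,2],e[:,1],1);print('theta',np.pi/2-np.arctan(f[0]))
E
python3 th.py
```

```text
15.35 [ 0.48874024 -0.27014906  0.22201016] box y -0.14326981008600737 [ 0.70350025  0.18737348 -0.18833487]
lid 2896 [[-0.092, -0.127, 0.138], [0.011, -0.104, 0.218], [0.101, -0.084, 0.285]]
theta 1.8165372119341394
```

>>> {"api": "send_rows", "payload": {"commands": [[[0.01, 0, 0, 0, 0, 0], [0.02, 0, 0, 0, 0, 0], [0.03, 0, 0, 0, 0, 0], [0.04, 0, 0, 0, 0, 0], [0.05, 0, 0, 0, 0, 0], [0.058, 0, 0, 0, 0, 0], [0.058, 0, 0, 0, 0, 0]]]}}

```text
t: 16.1
ee_pos: [0.4761, -0.213, 0.221]
orientation: [-1.974, -2.441, -0.001]
force: [0.8, 0.8, -0.8]
finger_gap: 0.0
grip_force: 0.0
```

```bash
python3 th.py
```

```text
16.1 [ 0.47612844 -0.21302934  0.22099395] box y -0.08477615544993129 [ 0.7835705   0.83917794 -0.82186384]
lid 998 [[-0.088, -0.081, 0.14], [0.018, -0.05, 0.233], [0.101, -0.034, 0.287]]
theta 1.289701200961239
```

Past upright and falling at 1.29 rad; I back away.

>>> {"api": "send_rows", "payload": {"commands": [[[-0.03, 0, 0, 0, 0, 0], [-0.06, 0, 0, 0, 0, 0], [-0.08, 0, -0.03, 0, 0, 0], [-0.08, 0, -0.07, 0, 0, 0], [-0.08, 0, -0.11, 0, 0, 0], [-0.08, 0, -0.13, 0, 0, 0], [-0.08, 0, -0.13, 0, 0, 0], [-0.08, 0, -0.13, 0, 0, 0], [-0.08, 0, -0.13, 0, 0, 0], [-0.08, 0, -0.13, 0, 0, 0]]]}}

```text
t: 17.15
ee_pos: [0.4928, -0.2923, 0.3495]
orientation: [-1.974, -2.438, -0.0]
force: [-0.2, 0.7, -0.5]
finger_gap: -0.001
grip_force: 0.0
```

```bash
python3 -c "
from h import *
s=arm.state();b=s['ee_pos'][:2]-C
print(s['t'],s['ee_pos'],s['joint_positions'].round(2))
c=viewer.camera('scene');P=cloud(c);hsv=cv2.cvtColor(c['img'],cv2.COLOR_BGR2HSV);cv2.imwrite('pics/s5.png',cv2.resize(c['img'][60:230,110:320],None,fx=2.5,fy=2.5))
B=np.dstack([(P[...,:2]-C)@[np.cos(phi),np.sin(phi)],(P[...,:2]-C)@[-np.sin(phi),np.cos(phi)],P[...,2]])
q=(cv2.inRange(hsv,(18,120,60),(34,255,255))>0)&(B[...,2]>.12)&(abs(B[...,0])<.11)&(abs(B[...,1])<.1)
e=B[q];print('lid',len(e),np.percentile(e,[2,50,98],0).round(3).tolist(),np.polyfit(e[:,1],e[:,2],1))
q=(cv2.inRange(hsv,(0,170,60),(6,255,255))>0)&(B[...,2]>.165)&(B[...,2]<.21)
p=P[q]; print('knob',len(p), np.percentile(p,[2,50,98],0).round(4) if len(p) else '')
"
```

```text
17.15 [ 0.49282106 -0.29233076  0.34945401] [-0.75  0.11  1.37 -0.    1.67 -0.96]
lid 3356 [[-0.093, -0.079, 0.137], [0.011, -0.003, 0.142], [0.1, 0.074, 0.145]] [0.00275126 0.14222655]
knob 70 [[ 0.3905 -0.0627  0.1664]
 [ 0.4022 -0.0503  0.1904]
 [ 0.4078 -0.0434  0.1958]]
```

View pics/s5.png

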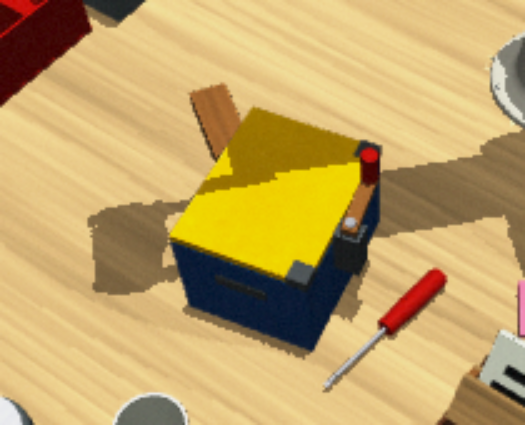

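The lid is shut (yellow face level at z ≈ 0.142) and the knob sits at (370,160) in the crop, unmoved. Next I work out the sweep of the knob.

```bash
cat > k.py <<'E'
from h import *
import sys
def F(b,z=.145,r=.065): return bw(.02-r*np.cos(b),.096-r*np.sin(b),z)
for b,z in eval(sys.argv[1]): print(b,F(b,z).round(3),toolrel(F(b,z),Rb).round(3))
E
python3 k.py "[(-.42,.35),(-.42,.24),(-.42,.145)]"
```

```text
-0.42 [ 0.395 -0.018  0.35 ] [ 0.288 -0.039  0.001 -0.002 -0.003  0.   ]
-0.42 [ 0.395 -0.018  0.24 ] [ 0.288 -0.038  0.111 -0.002 -0.003  0.   ]
-0.42 [ 0.395 -0.018  0.145] [ 0.288 -0.038  0.206 -0.002 -0.003  0.   ]
```

>>> {"api": "send_rows", "payload": {"commands": [[[0.05, -0.01, 0, 0, 0, 0], [0.1, -0.015, 0, 0, 0, 0], [0.15, -0.02, 0, 0, 0, 0], [0.2, -0.03, 0, 0, 0, 0], [0.25, -0.035, 0, 0, 0, 0], [0.288, -0.039, 0, 0, 0, 0], [0.288, -0.038, 0.05, 0, 0, 0], [0.288, -0.038, 0.1, 0, 0, 0], [0.288, -0.038, 0.11, 0, 0, 0], [0.288, -0.038, 0.11, 0, 0, 0]]]}}

```text
t: 18.2
ee_pos: [0.395, -0.0186, 0.2405]
orientation: [-1.974, -2.438, 0.002]
force: [0.8, -0.2, 0.4]
finger_gap: -0.001
grip_force: 0.0
```

```bash
python3 k.py "[(-.42,.2),(-.42,.145)]"; python3 -c "
from h import *
print(arm.state()['ee_pos'])"
```

```text
-0.42 [ 0.395 -0.018  0.2  ] [ 0.     0.     0.04  -0.004 -0.003  0.   ]
-0.42 [ 0.395 -0.018  0.145] [-0.     0.     0.095 -0.004 -0.003  0.   ]
[ 0.39499138 -0.01858676  0.24045348]
```

>>> {"api": "send_rows", "payload": {"commands": [[[0, 0, 0.03, 0, 0, 0], [0, 0, 0.06, 0, 0, 0], [0, 0, 0.085, 0, 0, 0], [0, 0, 0.095, 0, 0, 0], [0, 0, 0.095, 0, 0, 0], [0, 0, 0.095, 0, 0, 0]]]}}

```text
t: 18.8
ee_pos: [0.3978, -0.0197, 0.1492]
orientation: [1.976, 2.439, 0.002]
force: [0.2, -0.1, 0.1]
finger_gap: 0.003
grip_force: 0.0
```

```bash
python3 k.py "[(b,.145) for b in (-.42,-.25,-.1,.05,.2,.35,.5,.65,.8,.95,1.05)]"; python3 -c "
from h import *
s=arm.state();print(s['ee_pos'],s['force'])
c=viewer.camera('side');P=cloud(c);hsv=cv2.cvtColor(c['img'],cv2.COLOR_BGR2HSV)
q=(cv2.inRange(hsv,(0,170,60),(6,255,255))>0)&(P[...,2]>.165)&(P[...,2]<.21)
print(np.percentile(P[q],[2,50,98],0) if q.any() else 'none')"
```

```text
-0.42 [ 0.395 -0.018  0.145] [ 0.002 -0.002  0.004  0.003  0.001 -0.   ]
-0.25 [ 0.394 -0.029  0.145] [-0.009 -0.006  0.004  0.003  0.001 -0.   ]
-0.1 [ 0.394 -0.039  0.145] [-0.018 -0.008  0.004  0.003  0.001 -0.   ]
0.05 [ 0.396 -0.049  0.145] [-0.028 -0.008  0.004  0.003  0.001 -0.   ]
0.2 [ 0.399 -0.058  0.145] [-0.038 -0.007  0.004  0.003  0.001 -0.   ]
0.35 [ 0.404 -0.066  0.145] [-0.047 -0.004  0.004  0.003  0.001 -0.   ]
0.5 [ 0.409 -0.074  0.145] [-0.056 -0.     0.004  0.003  0.001 -0.   ]
0.65 [ 0.416 -0.081  0.145] [-0.064  0.005  0.004  0.003  0.001 -0.   ]
0.8 [ 0.424 -0.087  0.145] [-0.071  0.012  0.004  0.003  0.001 -0.   ]
0.95 [ 0.433 -0.092  0.145] [-0.078  0.019  0.004  0.003  0.001 -0.   ]
1.05 [ 0.439 -0.094  0.145] [-0.081  0.025  0.004  0.003  0.001 -0.   ]
[ 0.39781949 -0.01966131  0.1491834 ] [ 0.24958701 -0.07271434  0.0975728 ]
[[ 0.3894017  -0.06419881  0.1657616 ]
 [ 0.39631157 -0.05986986  0.18849092]
 [ 0.40448406 -0.04927758  0.19855603]]
```

>>> {"api": "send_rows", "payload": {"commands": [[[-0.009, -0.006, 0.003, 0, 0, 0], [-0.018, -0.008, 0.003, 0, 0, 0], [-0.028, -0.008, 0.003, 0, 0, 0], [-0.038, -0.007, 0.003, 0, 0, 0], [-0.047, -0.004, 0.003, 0, 0, 0], [-0.056, 0, 0.003, 0, 0, 0], [-0.064, 0.005, 0.003, 0, 0, 0], [-0.071, 0.012, 0.003, 0, 0, 0], [-0.078, 0.019, 0.003, 0, 0, 0], [-0.081, 0.025, 0.003, 0, 0, 0]]]}}

```text
t: 19.85
ee_pos: [0.438, -0.0936, 0.1436]
orientation: [-1.976, -2.441, 0.002]
force: [-1.2, 1.2, 0.8]
finger_gap: -0.004
grip_force: 0.7
```

```bash
cat > kn.py <<'E'
from h import *
s=arm.state();print(s['t'],s['ee_pos'],s['force'])
for n in ('scene','side'):
  c=viewer.camera(n);P=cloud(c);hsv=cv2.cvtColor(c['img'],cv2.COLOR_BGR2HSV)
  q=(cv2.inRange(hsv,(0,170,60),(6,255,255))>0)&(P[...,2]>.165)&(P[...,2]<.21)
  if q.any():
    p=P[q];m=p.mean(0);b=m[:2]-C;b=np.array([b@[np.cos(phi),np.sin(phi)],b@[-np.sin(phi),np.cos(phi)]])-[.02,.096]
    print(n,q.sum(),np.percentile(p,[2,50,98],0).round(4).tolist(),'b',np.arctan2(-b[1],-b[0]))
E
python3 kn.py;python3 k.py "[(b,.145) for b in (1.05,1.1,1.15,1.2,1.25,1.3)]"
```

```text
19.85 [ 0.43797651 -0.09359919  0.14355642] [-1.15390261  1.2127936   0.79991935]
scene 68 [[0.4554, -0.1055, 0.1663], [0.4664, -0.0952, 0.1898], [0.4724, -0.0895, 0.1958]] b 1.4725477126555673
side 33 [[0.454, -0.1075, 0.1686], [0.4593, -0.1046, 0.1921], [0.4693, -0.092, 0.1971]] b 1.376362751046283
1.05 [ 0.439 -0.094  0.145] [-0.     0.    -0.001 -0.001  0.     0.   ]
1.1 [ 0.442 -0.095  0.145] [-0.002  0.003 -0.001 -0.001  0.     0.   ]
1.15 [ 0.445 -0.095  0.145] [-0.003  0.006 -0.001 -0.001  0.     0.   ]
1.2 [ 0.448 -0.096  0.145] [-0.004  0.009 -0.001 -0.001  0.     0.   ]
1.25 [ 0.451 -0.097  0.145] [-0.006  0.012 -0.001 -0.001  0.     0.   ]
1.3 [ 0.455 -0.097  0.145] [-0.007  0.015 -0.001 -0.001  0.     0.   ]
```

>>> {"api": "send_rows", "payload": {"commands": [[[-0.002, 0.003, 0, 0, 0, 0], [-0.003, 0.006, 0, 0, 0, 0], [-0.004, 0.009, 0, 0, 0, 0], [-0.005, 0.011, 0, 0, 0, 0], [-0.005, 0.011, 0, 0, 0, 0]]]}}

```text
t: 20.45
ee_pos: [0.4496, -0.0957, 0.1438]
orientation: [-1.977, -2.442, 0.0]
force: [-1.1, 0.4, -0.0]
finger_gap: -0.0
grip_force: 0.0
```

```bash
python3 kn.py
```

```text
20.45 [ 0.44955142 -0.09571971  0.14384005] [-1.07026101  0.42579626 -0.02695849]
scene 66 [[0.468, -0.104, 0.1668], [0.4789, -0.0946, 0.1897], [0.4847, -0.088, 0.1952]] b 1.665580048283349
side 38 [[0.4643, -0.1081, 0.1677], [0.471, -0.103, 0.19], [0.4798, -0.0918, 0.1989]] b 1.5464222515526032
```

Turned about 1.6 rad; I back off sideways, rise and check.

>>> {"api": "send_rows", "payload": {"commands": [[[0, -0.015, 0, 0, 0, 0], [0, -0.03, 0, 0, 0, 0], [0, -0.03, -0.04, 0, 0, 0], [0, -0.03, -0.08, 0, 0, 0], [0, -0.03, -0.12, 0, 0, 0], [0, -0.03, -0.16, 0, 0, 0], [0, -0.03, -0.16, 0, 0, 0], [0, -0.03, -0.16, 0, 0, 0], [0, -0.03, -0.16, 0, 0, 0]]]}}

```text
t: 21.45
ee_pos: [0.4194, -0.1016, 0.3024]
orientation: [-1.975, -2.439, 0.001]
force: [-0.4, 0.4, -0.8]
finger_gap: -0.001
grip_force: 0.0
```

```bash
python3 kn.py; python3 -c "
from h import *
c=viewer.camera('scene')
cv2.imwrite('pics/s6.png',c['img'])"
```

```text
21.45 [ 0.41943608 -0.10159405  0.30243159] [-0.35071038  0.40876182 -0.84075758]
scene 66 [[0.4685, -0.1044, 0.1658], [0.4793, -0.0937, 0.1857], [0.484, -0.0875, 0.196]] b 1.6696511369129112
side 37 [[0.4643, -0.1064, 0.1707], [0.4708, -0.1031, 0.1892], [0.4797, -0.0938, 0.1972]] b 1.5444605526702235
```

View pics/s6.png

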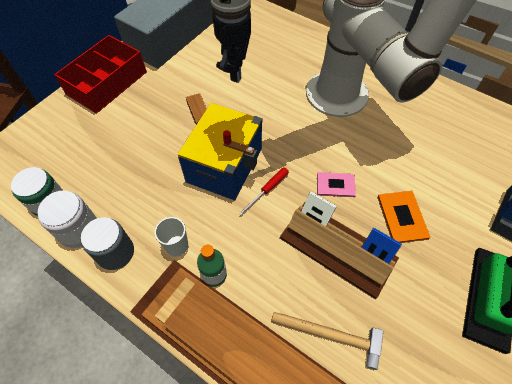

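The lid is shut, the button lies across it (knob at (227,138)), and nothing else has moved. I hand it in.

```bash
python3 -c "
from cell import arm
print(arm.finish_job())"
```

```text
the job is handed in; nothing more can be done
None
```

The job is handed in, with no verdict returned: by the cameras, the orange template stood in the empty bay, the lid is shut, the button is turned about 1.6 rad across it, and nothing else looks moved.

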